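# Shut and start the food warmer

### The job

Get the food warmer going: put its loose yellow lid on the warmer's tub and press it fully down until both blue clips have snapped over it, and only then flip the red switch bat past its centre so that it snaps over to the green-dot side. Leave the mug and the things on the turntable where they are.

Things in the scene. Friction and masses are not known exactly. Their poses are not given: they have to be found in the camera images.
- lid_c (a point): loose lid: yellow square plate 120 x 120 mm, 10 mm thick, with a solid blue grip fin upright on its middle, 16 mm thick (lid x), 70 mm long (lid y), 34 mm high. Total height 44 mm, 0.14 kg or so. The point is the lid's centre, 22 mm above its underside (12 mm above the plate's upper face, 22 mm below the top of the fin); z up. It starts flat on the dresser, fin up, left or right of the warmer.
- seat (a point): where lid_c lies when the lid is fully home on the warmer's open steel tub; axes as the warmer's: x from front clip to back clip and from off to on, y from tub to switch block, z up. The tub's rim (120 mm in x, 116 in y) is 22 mm below this point, 85 mm above the dresser. The plate rests on the rim, square to these axes; quarter and half turns fit too. Sideways play about 2 mm.
- warmer: grey food warmer, fixed, base 150 x 250 mm, origin under its centre. Tub centre 45 mm to -y, switch block 86 mm to +y. Blue sprung clips stand at the tub's x sides and fixed grey guides at its y sides; all have sloping lead-ins that flare outward to about 72 mm (clips) and 78 mm (guides) from the tub's middle, their tops 128 mm (guides 125) above the dresser.
- clip_front (a joint): front clip (-x side of seat), a 70 mm wide flap on a sprung hinge: 0 rad relaxed, about 0.1 when the lid's edge forces it outward, back to 0 when snapped over the lid. A lid set down loosely stops on the clips' slopes about 14 mm too high; some 6 to 15 N straight down on its middle (pressed on the fin, or while held) snaps it down under both clips.
- clip_back (a joint): back clip (+x side of seat), as the front one
- bat_pivot (a point): pivot of the switch bat, in the flat top (95 mm above the dresser) of the grey switch block, which is 110 mm in x and 64 mm in y; 131 mm from seat in +y. Axes as seat's: the bat swings in the x-z plane, from -x (white dot, off) to +x (green dot, on).
- bat_tip (a point): tip of the red switch bat, a round lever 65 mm long from its pivot, 13 mm thick low down and 18 mm near the tip; it leans 0.45 rad from upright to either side, so the tip is then 28 mm to the side of and 58 mm above the pivot
- bat (a joint): switch bat angle: 0 rad = off (leaning to -x, start), 0.45 = upright, 0.9 = on (leaning to +x). Over-centre spring: pushed sideways it resists with about 4 N near the tip at first, less towards the centre, and past the centre it snaps over by itself and stays
- mug: orange mug, 80 mm across, 90 mm high, loose on the dresser on the other side of the warmer from the lid; origin under its centre. To be left alone.
- jar: glass jar with a steel cap, 66 mm across, 105 mm high, loose on the lower tier (300 mm across, top at 26 mm) of a fixed two-tier birch turntable; origin under its centre. To be left alone.
- spoon_cup: steel cup of teaspoons, 56 mm across, 75 mm high (118 with spoons), loose on the upper tier (210 mm across, top at 162 mm) of the turntable; origin under its centre. To be left alone.
- creamer: small white ceramic creamer, 60 mm across, 65 mm high, loose on the upper tier; origin under its centre. To be left alone.
- lid: the same lid, as a  origin under its centre (22 mm below lid_c)
Things that resemble listed ones, but are neither listed nor needed, are in the scene too. What is meant by the lid is not orange or pink, and is the larger of those in its own colour.

How it is judged:
By the outcome, as a careful person would: the job done as asked, in the order asked, and still so for the second after the job is handed in, with the robot touching nothing.
It also fails if it takes over 54 s, if anything falls off the work surface, if the arm or the gripper's body presses on something with over 40 N, if the wrist force passes 120 N, or if a joint passes its speed limit or range.

### The arm

A 6-joint arm with a two-finger parallel gripper is mounted at the origin on the work surface. World frame = base frame: x ahead of the robot, y to its left, z up, the work surface at z = 0. Lengths are in mm, angles in rad, forces in N, time in s.
With the tool pointing down it reaches from about 350 to 775 mm from the base axis. Payload 7.3 kg.
Tool frame: the origin (TCP) lies on the centre line of the jaws, within the pads' length; the fingertips stand 22 mm ahead of it and the grasp point (between the pads) lies 3 mm ahead of it (bot.finger_overhang is the distance from the TCP to the fingertips, in mm); y points along the fingers, z is the direction in which the jaws open and shut, and the axes are right-handed (so a half turn about y gives the same grasp; the last joint's range is limited). The gripper opens to 92 mm and grips with 3 to 60 N. Pads are 19 mm wide; open, the fingers measure 130 mm over their backs; the gripper's body (75 mm by 190 mm) begins 47 mm behind the grasp point.
Start: joints at [-0.146, 0.342, 1.524, -0, 1.275, -0.146], TCP at [525.017, 0.02, 248.741] pointing down, gripper open.
Joint ranges: [-2.53, 2.53], [-0.77, 2.02], [0.04, 2.7], [-1, 4.14], [0.28, 2.66], [-3.11, 3.11]. Speed limits (rad/s): [2.57, 2.57, 3.14, 3.14, 3.14, 3.14].

### API

Orientations are given as [roll, pitch, yaw] about the fixed x, y, z axes, in that order (R = Rz(yaw) Ry(pitch) Rx(roll)).
In Python, from plant import bot, viewer, find_in, spot_point gives the robot as it stands.
- The arm moves only by the tool send_rows, never from a script. Its argument "moves" is a list of rows, each a list of 3 entries, a list of its own where there are three numbers: the shift along the tool's x, y, z in mm, then the turn, a rotation vector about the tool's x, y, z in degrees, then the finger opening in mm, from 0 to 91.8. A call has 1 to 20 rows; each row shifts and turns the pose as measured when the row begins, along the tool's axes as they then stand; what a row does not reach is not made up. A row lasts 1/8 s, in which the tool goes at most 62.5 mm and 10.7 degrees, less where a joint would pass 70% of its speed; a pose out of reach is approached as far as the arm can. A call with a gripper value outside its range is refused whole. The fingers move at their own pace and stop on an object; the grip force is fixed at half the most. Time passes only in rows, so rows that do not move let the fingers close. It gives the time, the measured TCP pose, the force and the opening at its end, in the units of the state.
- bot.get_obs(): the state, without advancing time (a new reading comes with each control period).
- viewer.capture(name): name is "scene" or "side" or "wrist"; returns the picture (400x640x3 uint8, blue, green, red); there is no depth.
- viewer.camera_model(name): a dict with "fx", "fy", "cx", "cy" (pixels), "rvec" (rotation vector, rad) and "tvec" (3), from world to camera coordinates, as OpenCV has them. Camera axes: x right, y down, z forward; pixel columns grow to the right and rows downward; lengths in mm; the calibration is good to about 2 mm. A picture is of the moment at which its call begins: read the wrist's pose just before it. camera_model takes no time and is no camera call; for the wrist camera it gives the pose at the moment of the call.
- bot.close_job(): hands the job in, once; it reports no verdict.
Trained networks look in the newest picture that a camera, given by its name, has taken for a name from the list of things; names that differ only in an ending like _2 or _b are one class to them, and where a whole thing is asked for, a point or a joint stands for the part that bears it (a point fixed in the world has none). Each returns a list of dicts, best first, with "conf" (0 to 1); they miss things now and then, are a little off and sometimes report something else, mostly with a low value. They report only what shows in the picture. A call takes as long as a camera call. They do not tell look-alikes from the thing itself.
- find_in(camera, thing): "extent" ([centre column, centre row, width, height] in pixels, round what is visible of it).
- spot_point(camera, thing): "point" ([column, row] in pixels: a listed point, or the origin of a listed thing).
The state is a dict: "time": time; "joint_positions": joint angles; "dq": joint speeds; "tau": joint torques, N m; "tool_pos": TCP position; "tcp_rot": TCP orientation; "contact_force": force on the tool from outside, world axes, zero at the start; "moment": the same for the moment, N m; "grip_width": finger opening in mm.
Only numpy, scipy, OpenCV 4.12 (cv2) and the standard library are available. Lean on these libraries where they do the work, as an engineer would, in place of code of your own. Each camera call takes 0.05 s, during which the arm holds its last target.

## Working session

There is one attempt and no reset: what is moved stays moved. The work goes in short steps, Python scripts to look and compute and a tool call to move; the robot and the scene stay as the last step left them, time stands still between calls to the robot, and variables do not carry over. Pictures are saved under pics/ and viewed, and the job is handed in when it is done.

Besides the shell and the picture viewer there is one more tool, called after "Request:" as name([rows], argument=value, ...), one row to a line, values as JSON. send_rows: Moves the arm, as the interface text tells. Its arguments: {"type":"object","properties":{"moves":{"type":"array","items":{"type":"array"}}},"required":["moves"]}

```bash
mkdir -p pics; ls
cat > h.py <<'E'
import numpy as np, cv2
from plant import bot, viewer, find_in, spot_point
def cam(n):
    m=viewer.camera_model(n);K=np.array([[m['fx'],0,m['cx']],[0,m['fy'],m['cy']],[0,0,1.]])
    return K,cv2.Rodrigues(np.array(m['rvec'],float))[0],np.array(m['tvec'],float).ravel()
def onz(c,p,z):
    K,R,t=c;d=R.T@np.linalg.solve(K,[p[0],p[1],1.]);o=-R.T@t
    return o+d*(z-o[2])/d[2]
def proj(c,P):
    K,R,t=c;q=K@(R@np.asarray(P,float)+t);return q[:2]/q[2]
def tri(cs,ps):
    A=[];b=[]
    for (K,R,t),p in zip(cs,ps):
        d=R.T@np.linalg.solve(K,[p[0],p[1],1.]);d/=np.linalg.norm(d);o=-R.T@t;M=np.eye(3)-np.outer(d,d);A.append(M);b.append(M@o)
    return np.linalg.lstsq(np.vstack(A),np.hstack(b),rcond=None)[0]
E
python3 - <<'E'
from h import *
o=bot.get_obs();print({k:np.round(v,3) for k,v in o.items()})
for n in ("scene","side","wrist"):
    im=viewer.capture(n);cv2.imwrite(f"pics/{n}0.png",im)
    c=cam(n);print(n,np.round(-c[1].T@c[2]),np.round(c[1][2],2))
    for th in ("lid_c","seat","bat_pivot","bat_tip","mug"):
        print(th,[(np.round(d['point']),round(d['conf'],2)) for d in spot_point(n,th)][:4])
E
```

```text
pics
{'time': np.float64(0.0), 'joint_positions': array([-0.146,  0.343,  1.525, -0.   ,  1.275, -0.146]), 'dq': array([-0.   ,  0.   ,  0.001,  0.001,  0.002, -0.   ]), 'tau': array([ 1.0000e-03, -4.3125e+01, -2.4422e+01,  7.2000e-02,  5.6000e-02,
       -0.0000e+00]), 'tool_pos': array([5.24647e+02, 5.90000e-02, 2.48050e+02]), 'tcp_rot': array([-1.572,  0.   , -1.571]), 'contact_force': array([ 0.016,  0.297, -0.204]), 'moment': array([-0.011, -0.012, -0.001]), 'grip_width': np.float64(91.932)}
scene [1076.   90. 1014.] [-0.53 -0.07 -0.85]
lid_c [(array([399., 194.]), 0.92), (array([394., 241.]), 0.89), (array([456., 180.]), 0.88), (array([347., 182.]), 0.87)]
seat [(array([295., 229.]), 0.97)]
bat_pivot [(array([340., 240.]), 0.66), (array([401., 189.]), 0.4)]
bat_tip [(array([342., 219.]), 0.58)]
mug [(array([227., 182.]), 0.7)]
side [-221. -717. 1383.] [ 0.45  0.43 -0.78]
lid_c [(array([234., 200.]), 0.93), (array([227., 199.]), 0.91), (array([258., 237.]), 0.89), (array([260., 234.]), 0.86)]
seat [(array([338., 194.]), 0.74)]
bat_pivot [(array([316., 173.]), 0.69), (array([332., 206.]), 0.17)]
bat_tip [(array([418., 255.]), 0.37)]
mug [(array([364., 304.]), 0.61)]
wrist [526.  67. 383.] [-0.   -0.25 -0.97]
lid_c [(array([176.,  98.]), 0.88), (array([187.,  96.]), 0.56)]
seat [(array([394., 224.]), 0.57)]
bat_pivot [(array([417.,  90.]), 0.85)]
bat_tip [(array([399.,  75.]), 0.56)]
mug []
```

View pics/scene0.png

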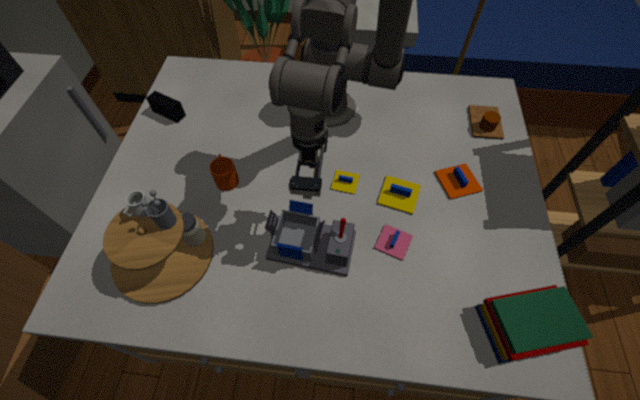

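View pics/side0.png

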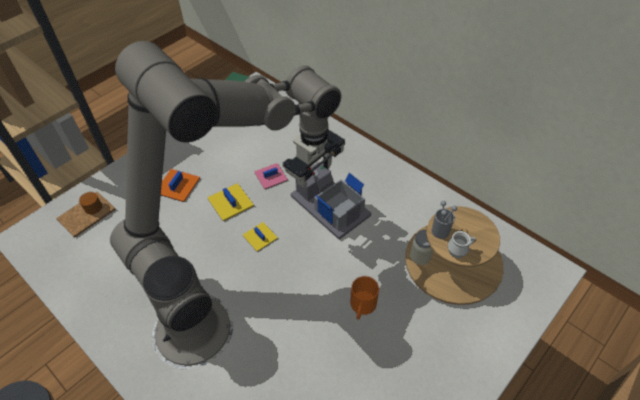

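View pics/wrist0.png

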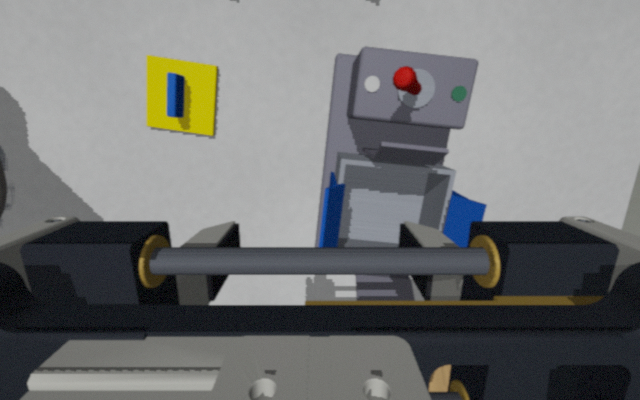

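Candidates in the scene picture are small yellow (345,181), large yellow (400,194), orange (460,180) and pink (395,242). The larger yellow at (400,194) fits. I'll confirm that with a crop and measure both yellow plates and the warmer.

Run:
```python
from h import *
ims={n:cv2.imread(f"pics/{n}0.png") for n in("scene","side","wrist")}
for n,im in ims.items():
    c=cam(n);hsv=cv2.cvtColor(im,cv2.COLOR_BGR2HSV)
    m=cv2.inRange(hsv,(24,150,80),(34,255,255));m=cv2.morphologyEx(m,cv2.MORPH_CLOSE,np.ones((15,15)))
    for k in cv2.findContours(m,cv2.RETR_EXTERNAL,cv2.CHAIN_APPROX_NONE)[0]:
        if cv2.contourArea(k)<150: continue
        w=np.array([onz(c,p[0],10.)[:2] for p in k],np.float32)
        print(n,cv2.boundingRect(k),cv2.minAreaRect(w))
c1,c2=cam("scene"),cam("side")
print(tri([c1,c2],[(399,194),(234,200)]),tri([c1,c2],[(399,194),(227,199)]))
print(onz(c1,(295,229),107),onz(c2,(338,194),107),onz(cam('wrist'),(394,224),107))
print(onz(c1,(340,240),95),onz(c2,(316,173),95),onz(cam('wrist'),(417,90),95))
cr=cv2.resize(ims['scene'][150:275,220:420],(800,500),interpolation=cv2.INTER_CUBIC);cv2.imwrite('pics/crop1.png',cr)
```

```text
scene (378, 176, 43, 37) ((387.87127685546875, 275.70361328125), (118.47246551513672, 118.74137115478516), 76.13783264160156)
scene (331, 170, 28, 24) ((357.9885559082031, 94.00975799560547), (81.44845581054688, 82.76101684570312), 81.8959732055664)
side (244, 223, 33, 28) ((353.6182861328125, 91.30874633789062), (81.8056411743164, 79.69145202636719), 81.44722747802734)
side (209, 184, 44, 36) ((385.8707580566406, 274.1714782714844), (118.78526306152344, 115.87347412109375), 76.24409484863281)
wrist (147, 56, 70, 80) ((359.21533203125, 91.73677062988281), (81.58499908447266, 81.86408233642578), 81.59842681884766)
[395.51201125 270.98488254  13.65185657] [385.83562403 281.68801681  10.74492969]
[607.79528577 -33.87938157 107.        ] [596.87971036 -32.3714554  107.        ] [600.82970691 -35.81485707 107.        ]
[621.89785304  95.51075228  95.        ] [624.1973051   89.86464644  95.        ] [616.94884199  91.86881715  95.        ]
```

View pics/crop1.png

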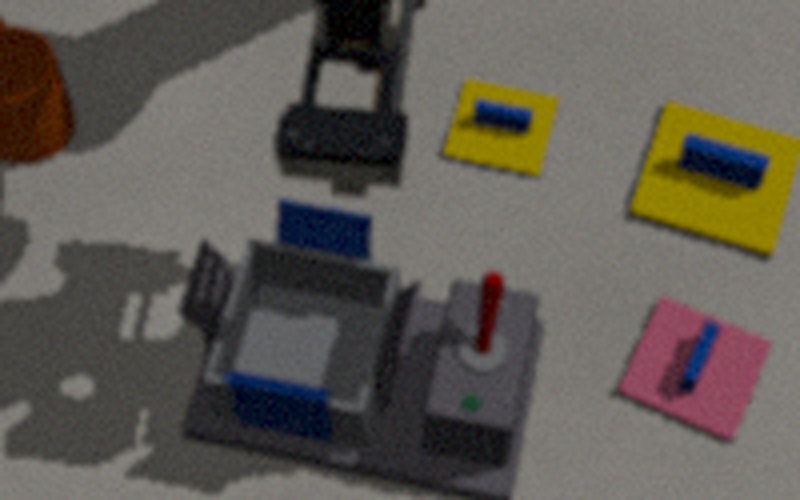

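The crop confirms it: the yellow plate at (400,194) measures 118 mm across with its fin along about 76°, and the other yellow plate measures 81 mm. The warmer's yaw is about -8.5°. I'll take a higher wrist view to refine the warmer.

Request:
send_rows([
  [[18,-38,20],[0,0,0],91],
  [[18,-38,20],[0,0,0],91],
  [[18,-38,20],[0,0,0],91],
  [[0,0,0],[0,0,0],91],
  [[0,0,0],[0,0,0],91],
])

```text
time: 1.52
tool_pos: [585.3, -54.9, 363.7]
tcp_rot: [-1.575, 0.001, -1.57]
contact_force: [0.7, 0.7, -0.5]
grip_width: 90.8
```

Run:
```python
from h import *
np.savez('w1.npz',*cam('wrist'))
im=viewer.capture('wrist');c=cam('wrist');cv2.imwrite('pics/w1.png',im)
cv2.imwrite('pics/w1b.png',cv2.resize(im,(800,500)))
print(bot.get_obs()['tool_pos'],bot.get_obs()['time'])
for th,z in (("seat",107),("bat_pivot",95),("bat_tip",153)):
    print(th,[(np.round(d['point']),round(d['conf'],2),np.round(onz(c,d['point'],z))) for d in spot_point('wrist',th)][:3])
```

```text
[585.31636998 -54.83093972 363.94802946] 1.575
seat [(array([333., 154.]), 0.92, array([603., -34., 107.]))]
bat_pivot [(array([346.,  52.]), 0.93, array([619.,  92.,  95.]))]
bat_tip [(array([320.,  35.]), 0.9, array([587.,  98., 153.])), (array([223., 292.]), 0.46, array([ 457., -213.,  153.]))]
```

View pics/w1.png

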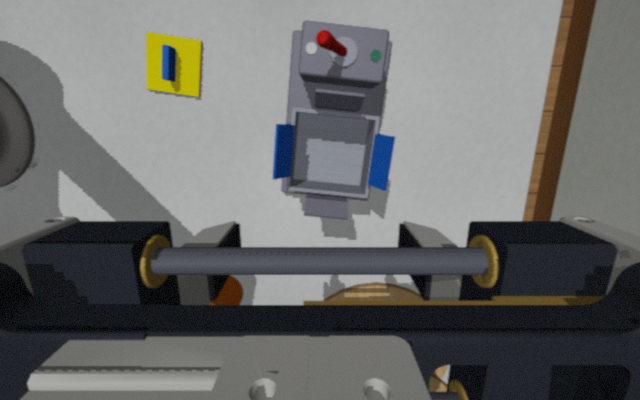

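The view shows the whole warmer: tub centre near (333,154), pivot near (346,52). I'll overlay the known outline to refine the pose.

```bash
cat > ov.py <<'E'
from h import *
import sys
x,y,yaw=map(float,sys.argv[1:4]);yaw=np.radians(yaw)
im=cv2.imread('pics/w1.png');f=np.load('w1.npz');c=(f['arr_0'],f['arr_1'],f['arr_2'])
ca,sa=np.cos(yaw),np.sin(yaw)
S=5;x0,y0=265,10
cr=cv2.resize(im[y0:y0+215,x0:x0+150],None,fx=S*.55*1,fy=S*.55,interpolation=cv2.INTER_CUBIC);S=S*.55
def q(cx,cy,hx,hy,z,col):
    P=[]
    for a,b in((-1,-1),(1,-1),(1,1),(-1,1)):
        u,v=cx+a*hx,cy+b*hy
        P.append((proj(c,(x+u*ca-v*sa,y+u*sa+v*ca,z))-[x0,y0]+.5)*S)
    cv2.polylines(cr,[np.int32(np.round(P))],True,col,1)
q(0,0,60,58,85,(0,255,0));q(0,131,55,32,95,(0,255,255));q(0,45,75,125,0,(255,0,255))
cv2.imwrite(sys.argv[4],cr)
E
python3 ov.py 602.5 -35 -7.5 pics/ov1.png
```

```text
(no output)
```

View pics/ov1.png

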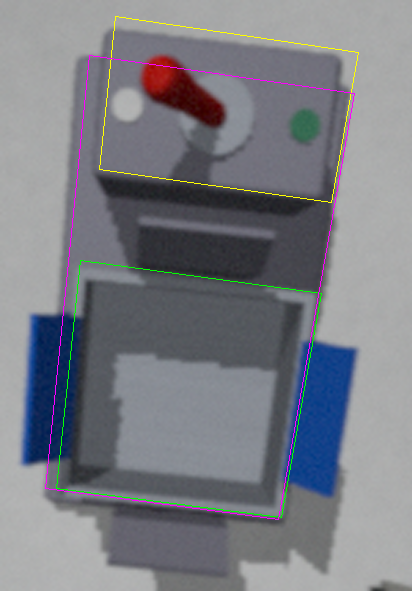

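```bash
cat > fit.py <<'E'
from h import *
from scipy.optimize import differential_evolution
im=cv2.imread('pics/w1.png');f=np.load('w1.npz');c=(f['arr_0'],f['arr_1'],f['arr_2'])
S=3;big=cv2.resize(im,None,fx=S,fy=S,interpolation=cv2.INTER_CUBIC)
g=cv2.GaussianBlur(cv2.cvtColor(big,cv2.COLOR_BGR2GRAY),(0,0),2)
e=cv2.Canny(g,12,30);e[:20*S//1-20]=e[:20*S-20]
D=cv2.distanceTransform(255-e,cv2.DIST_L2,5)/S
def rect(cx,cy,hx,hy,z):
    P=[];s=np.linspace(-.85,.85,25)
    for t in s: P+=[(cx+t*hx,cy-hy,z),(cx+t*hx,cy+hy,z),(cx-hx,cy+t*hy,z),(cx+hx,cy+t*hy,z)]
    return P
def model(parts):return np.array(sum([rect(*p) for p in parts],[]))
def pj(v,M):
    ca,sa=np.cos(v[2]),np.sin(v[2])
    W=np.c_[v[0]+M[:,0]*ca-M[:,1]*sa,v[1]+M[:,0]*sa+M[:,1]*ca,M[:,2]]
    Q=(c[1]@W.T).T+c[2];Q=Q@c[0].T;return Q[:,:2]/Q[:,2:]
def cost(v,M):
    p=np.int32((pj(v,M)+.5)*S);p[:,0]=p[:,0].clip(0,D.shape[1]-1);p[:,1]=p[:,1].clip(0,D.shape[0]-1)
    return np.minimum(D[p[:,1],p[:,0]],3).mean()
rim=(0,0,60,58,85);blk=(0,131,55,32,95);base=(0,45,75,125,0)
B=[(590,615),(-48,-22),(-.25,0)]
for nm,ps in (('all',[rim,blk]),('rim',[rim]),('blk',[blk])):
    r=differential_evolution(cost,B,args=(model(ps),),seed=1,tol=1e-6,popsize=30);print(nm,np.round(r.x[:2],1),np.degrees(r.x[2]),r.fun)
cv2.imwrite('pics/edge.png',e[0:230*S,250*S:430*S])
E
python3 fit.py
```

```text
all [599.2 -36.4] -5.461856919118115 1.1287882328033447
rim [595.5 -36.2] -5.910216775392501 0.8038347363471985
blk [601.2 -38. ] -5.918660310424801 1.1523773670196533
```

View pics/edge.png

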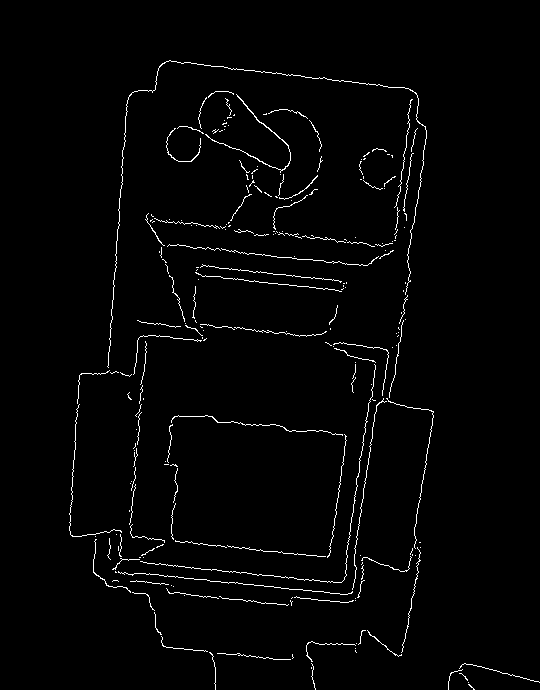

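```bash
python3 - <<'E'
from h import *
f=np.load('w1.npz');c=(f['arr_0'],f['arr_1'],f['arr_2'])
def P(l,z):
    w=np.array([onz(c,(250+(x+.5)/3-.5,(y+.5)/3-.5),z)[:2] for x,y in l]);return w
for nm,l,z in (('rim',[(137,335),(388,350),(353,602),(113,572)],85),('blk',[(157,62),(418,92),(394,245),(149,217)],95),('dots',[(184,145),(379,169)],95),('basetop',[(128,92),(426,124)],0),('base15',[(128,92),(426,124)],20)):
    w=P(l,z);print(nm,np.round(w,1).tolist(),'mean',w.mean(0).round(1),[ (round(float(np.hypot(*(w[(i+1)%len(w)]-w[i]))),1),round(float(np.degrees(np.arctan2(*(w[(i+1)%len(w)]-w[i])[::-1]))),1)) for i in range(len(w))])
E
python3 - <<'E'
import cv2
im=cv2.imread('pics/w1.png')[100:215,265:400]
cv2.imwrite('pics/tub.png',cv2.resize(im,None,fx=5,fy=5,interpolation=cv2.INTER_LANCZOS4))
E
```

```text
rim [[552.7, 20.8], [666.4, 14.3], [655.5, -104.4], [538.9, -89.5]] mean [603.4 -39.7] [(113.9, -3.3), (119.2, -95.2), (117.5, 172.7), (111.2, 82.9)]
blk [[563.9, 128.3], [671.5, 117.2], [664.8, 57.8], [559.6, 69.1]] mean [614.9  93.1] [(108.2, -5.9), (59.7, -96.5), (105.8, 173.9), (59.4, 85.9)]
dots [[574.7, 97.2], [656.8, 87.9]] mean [615.8  92.5] [(82.6, -6.4), (82.6, 173.6)]
basetop [[543.4, 142.1], [696.4, 127.1]] mean [619.9 134.6] [(153.7, -5.6), (153.7, 174.4)]
base15 [[545.2, 136.8], [692.0, 122.5]] mean [618.6 129.7] [(147.6, -5.6), (147.6, 174.4)]
```

View pics/tub.png

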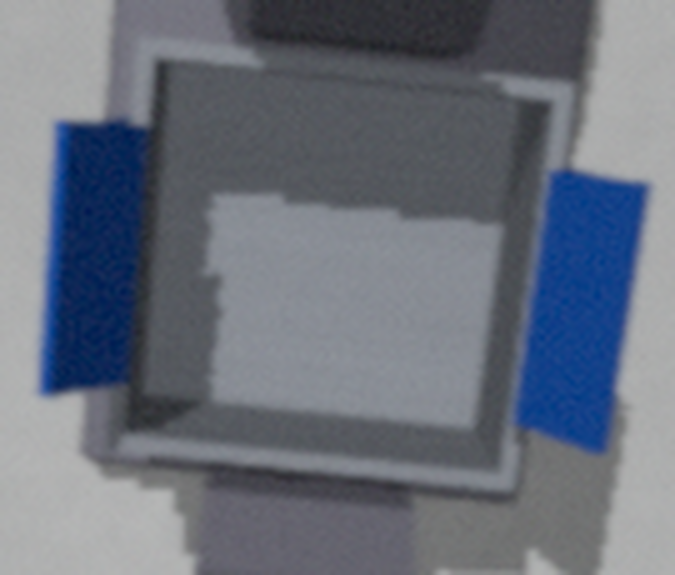

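```bash
python3 - <<'E'
from h import *
f=np.load('w1.npz');c=(f['arr_0'],f['arr_1'],f['arr_2'])
l=[(138,42),(573,85),(517,493),(112,457)]
w=np.array([onz(c,(265+(x+.5)/5-.5,100+(y+.5)/5-.5),85)[:2] for x,y in l])
print(w.round(1).tolist(),w.mean(0).round(1),[ (round(float(np.hypot(*(w[(i+1)%4]-w[i]))),1),round(float(np.degrees(np.arctan2(*(w[(i+1)%4]-w[i])[::-1]))),1)) for i in range(4)])
E
python3 ov.py 601.5 -37 -6.5 pics/ov2.png
```

```text
[[548.5, 25.1], [666.7, 13.9], [656.3, -101.1], [538.4, -90.5]] [602.5 -38.2] [(118.7, -5.4), (115.5, -95.1), (118.4, 174.9), (116.1, 85.0)]
```

View pics/ov2.png

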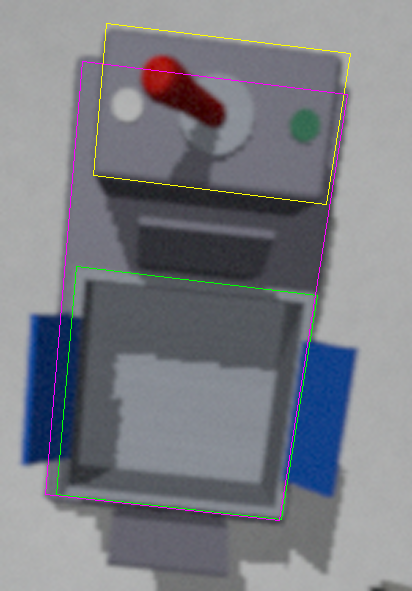

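Rim fit: 118.5 x 116 mm, centre (602.5,-38), yaw about -5.4°, and the block is 132 mm away, so this agrees. Next I look at the lid from closer.

Request:
send_rows([
  [[-42,10,-33],[0,0,0],70],
  [[-42,10,-33],[0,0,0],70],
  [[-42,20,-33],[0,0,0],70],
  [[-42,20,-33],[0,0,0],70],
  [[-42,25,-33],[0,0,0],70],
  [[-42,25,-33],[0,0,0],70],
  [[0,0,0],[0,0,0],70],
  [[0,0,0],[0,0,0],70],
])

```text
time: 2.72
tool_pos: [375.5, 205.0, 248.3]
tcp_rot: [-1.58, 0.001, -1.567]
contact_force: [1.0, -0.7, 0.2]
grip_width: 70.1
```

Run:
```python
from h import *
c=cam('wrist');im=viewer.capture('wrist');cv2.imwrite('pics/w2.png',im)
o=bot.get_obs();print(o['tool_pos'],o['tcp_rot'],o['time'])
hsv=cv2.cvtColor(im,cv2.COLOR_BGR2HSV)
for nm,lo,hi,z in (('yel',(24,150,60),(34,255,255),10),('blue',(100,150,40),(130,255,255),44)):
    m=cv2.inRange(hsv,lo,hi);m=cv2.morphologyEx(m,cv2.MORPH_CLOSE,np.ones((9,9))) 
    for k in cv2.findContours(m,cv2.RETR_EXTERNAL,cv2.CHAIN_APPROX_NONE)[0]:
        if cv2.contourArea(k)<150: continue
        w=np.array([onz(c,p[0],z)[:2] for p in k],np.float32);print(nm,cv2.boundingRect(k),cv2.minAreaRect(w))
print([(d['point'],d['conf'],onz(c,d['point'],22).round(1)) for d in spot_point('wrist','lid_c')])
```

```text
[375.42492337 204.75567616 248.19206204] [-1.58076138e+00  1.01845036e-03 -1.56773595e+00] 2.775
yel (277, 218, 63, 30) ((359.22064208984375, 115.03379821777344), (42.7723388671875, 80.9898910522461), 81.64327239990234)
yel (275, 53, 115, 120) ((387.77093505859375, 274.4444885253906), (117.87311553955078, 117.42141723632812), 76.13871002197266)
blue (454, 120, 50, 23) ((553.8677368164062, 258.32977294921875), (11.834125518798828, 57.25244903564453), 70.37791442871094)
blue (319, 84, 25, 62) ((387.6965026855469, 274.72503662109375), (66.74220275878906, 13.408981323242188), 76.35187530517578)
[([307.9, 245.6], 0.86, array([359.7, 107.4,  22. ])), ([330.5, 118.1], 0.81, array([387.6, 271.8,  22. ])), ([330.7, 115.0], 0.78, array([387.8, 275.3,  22. ])), ([478.9, 128.4], 0.76, array([565. , 260.5,  22. ])), ([303.5, 252.0], 0.73, array([353.8,  98. ,  22. ])), ([466.4, 129.3], 0.6, array([550.2, 259.4,  22. ]))]
```

View pics/w2.png

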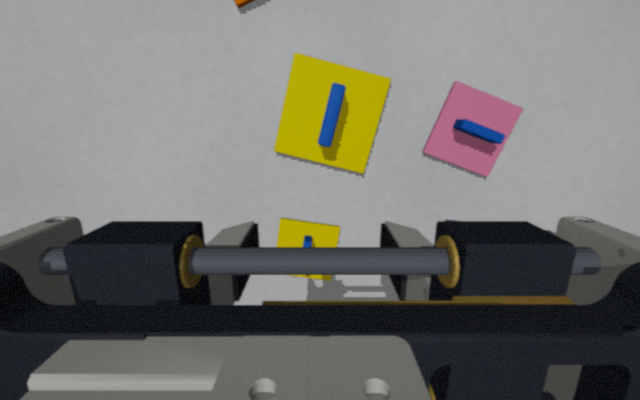

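Clear view: the lid's fin centre at (331,115) gives (387.7, 274.6), 118 mm plate, fin at 76.2°. I align above it.

Request:
send_rows([
  [[-36,30,6],[0.3,0,0],60],
  [[-34,40,6],[0.3,0,0],60],
  [[0,40,0],[0,7,0],60],
  [[0,40,0],[0,7,0],60],
  [[0,0,0],[0,0,0],60],
  [[0,0,0],[0,0,0],60],
])

```text
time: 3.58
tool_pos: [397.8, 273.8, 98.5]
tcp_rot: [-1.56, 0.008, -1.828]
contact_force: [-0.1, -0.4, -0.5]
grip_width: 59.5
```

```bash
cat >> h.py <<'E'
from scipy.spatial.transform import Rotation as Ro
def delta(x,y,z,yawdeg):
    """tool-frame shift to world point, and tool turn to straight-down with jaw axis at yawdeg"""
    o=bot.get_obs();R=Ro.from_euler('xyz',o['tcp_rot']);G=Ro.from_euler('xyz',[-np.pi/2,0,np.radians(yawdeg-90)])
    d=R.inv().apply(np.array([x,y,z])-o['tool_pos']);t=(R.inv()*G).as_rotvec(degrees=True)
    print('t',round(float(o['time']),2),'pos',o['tool_pos'].round(1),'rot',np.degrees(o['tcp_rot']).round(2),'F',np.round(o['contact_force'],1),'w',round(float(o['grip_width']),1));print('shift',d.round(1),'turn',t.round(2))
E
python3 -c "
from h import *
delta(387.7,274.6,36,-13.8)"
```

```text
t 3.58 pos [397.8 273.8  98.5] rot [ -89.36    0.46 -104.76] F [-0.1 -0.4 -0.5] w 59.5
shift [  2.3  62.4 -10.7] turn [-0.64 -0.96 -0.46]
```

Request:
send_rows([
  [[2,12,-10],[-0.6,-1,-0.4],60],
  [[0,25,0],[0,0,0],60],
  [[0,15,0],[0,0,0],60],
  [[0,0,0],[0,0,0],60],
])

```text
time: 4.08
tool_pos: [389.3, 275.3, 49.0]
tcp_rot: [-1.565, 0.006, -1.805]
contact_force: [-0.4, -0.2, 0.2]
grip_width: 60.3
```

```bash
python3 -c "
from h import *
delta(387.7,274.6,36,-13.8)"
```

```text
t 4.08 pos [389.3 275.3  49. ] rot [ -89.64    0.34 -103.41] F [-0.4 -0.2  0.2] w 60.3
shift [ 1.1 13.  -1.4] turn [-0.36  0.39 -0.34]
```

Request:
send_rows([
  [[1,7,-1.4],[-0.4,0.4,-0.3],45],
  [[0,6,0],[0,0,0],30],
  [[0,0,0],[0,0,0],20],
  [[0,0,0],[0,0,0],5],
  [[0,0,0],[0,0,0],5],
  [[0,0,0],[0,0,0],5],
  [[0,0,0],[0,0,0],5],
])

```text
time: 4.95
tool_pos: [388.4, 275.2, 37.2]
tcp_rot: [-1.57, 0.003, -1.811]
contact_force: [-0.8, 0.6, -1.8]
grip_width: 15.7
```

```bash
python3 -c "
from h import *
delta(387.7,274.6,36,-13.8)"
```

```text
t 4.95 pos [388.4 275.2  37.2] rot [ -89.93    0.15 -103.76] F [-0.8  0.6 -1.8] w 15.7
shift [ 0.8  1.2 -0.5] turn [-0.07  0.04 -0.15]
```

Grip holds 15.7 mm on the fin. Lift.

Request:
send_rows([
  [[0,-20,0],[0,0,0],5],
  [[0,-50,0],[0,0,0],5],
  [[0,-55,0],[0,0,0],5],
  [[0,-55,0],[0,0,0],5],
  [[0,0,0],[0,0,0],5],
])

```text
time: 5.58
tool_pos: [387.6, 274.5, 221.6]
tcp_rot: [-1.572, 0.0, -1.811]
contact_force: [0.1, -0.4, -3.1]
grip_width: 15.7
```

```bash
python3 -c "
from h import *
delta(602.5,-38,215,-5.4)
cv2.imwrite('pics/w3.png',viewer.capture('wrist'))"
```

```text
t 5.58 pos [387.6 274.5 221.6] rot [-9.0060e+01  3.0000e-02 -1.0376e+02] F [ 0.1 -0.4 -3.1] w 15.7
shift [252.4   6.2 283.1] turn [ 0.06 -8.36 -0.03]
```

View pics/w3.png

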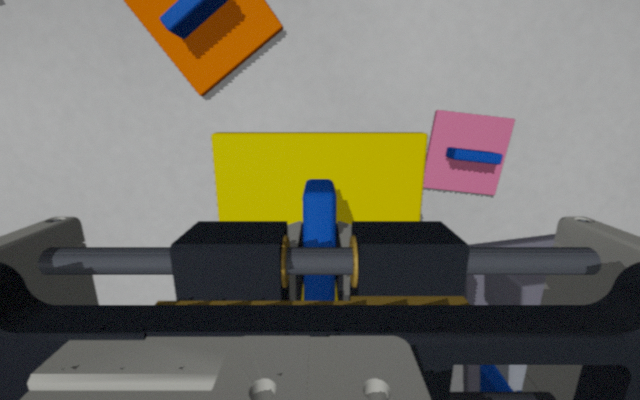

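The lid hangs level and square in the jaws (plate edges at columns 214 to 424, fin at 319). Carry it over the tub.

Request:
send_rows([
  [[31,0,35],[0,0,0],5],
  [[31,0,35],[0,0,0],5],
  [[31,0,35],[0,0,0],5],
  [[31,0,35],[0,0,0],5],
  [[31,0,35],[0,0,0],5],
  [[31,0,35],[0,0,0],5],
  [[31,0,35],[0,0,0],5],
  [[20,0,20],[0,0,0],5],
  [[0,0,0],[0,-4,0],5],
  [[0,0,0],[0,-4,0],5],
  [[0,0,0],[0,0,0],5],
])

```text
time: 7.0
tool_pos: [582.8, -29.6, 190.6]
tcp_rot: [-1.619, -0.004, -1.667]
contact_force: [0.5, 0.3, -1.5]
grip_width: 15.9
```

```bash
python3 -c "
from h import *
delta(602.5,-38,175,-5.4)"
```

```text
t 7.0 pos [582.8 -29.6 190.6] rot [-92.78  -0.23 -95.52] F [ 0.5  0.3 -1.5] w 15.9
shift [ 6.4 14.6 21.2] turn [ 2.78 -0.13  0.23]
```

Request:
send_rows([
  [[6.4,6,21],[2.8,0,0.2],5],
  [[0,0,0],[0,0,0],5],
  [[0,0,0],[0,0,0],5],
])

```text
time: 7.38
tool_pos: [600.8, -37.2, 179.9]
tcp_rot: [-1.578, 0.0, -1.67]
contact_force: [0.1, 0.2, -2.4]
grip_width: 16.1
```

```bash
python3 -c "
from h import *
delta(602.5,-38,175,-5.4)
for n in('wrist','scene','side'):
    im=viewer.capture(n)
    if n!='wrist':
        p=proj(cam(n),(605,20,120)).astype(int);im=cv2.resize(im[max(0,p[1]-70):p[1]+70,max(0,p[0]-100):p[0]+100],(800,560),interpolation=cv2.INTER_CUBIC)
    cv2.imwrite(f'pics/{n}4.png',im)"
```

```text
t 7.38 pos [600.8 -37.2 179.9] rot [-9.039e+01  2.000e-02 -9.570e+01] F [ 0.1  0.2 -2.4] w 16.1
shift [0.7 4.9 1.8] turn [ 0.39 -0.3  -0.02]
```

View pics/wrist4.png

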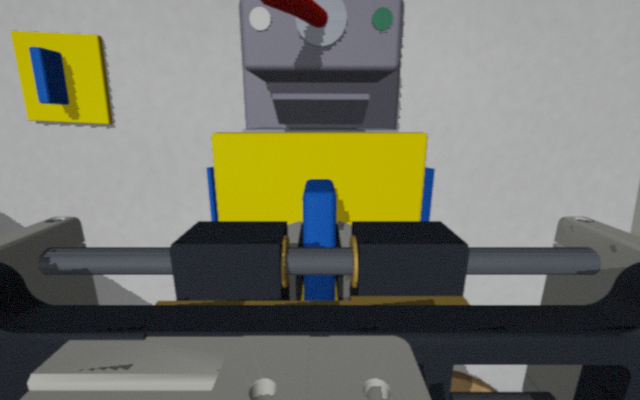

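View pics/scene4.png

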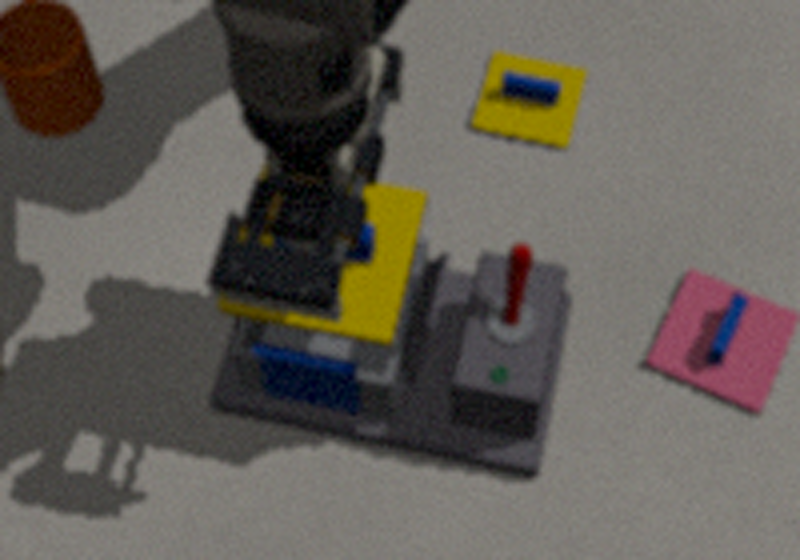

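View pics/side4.png

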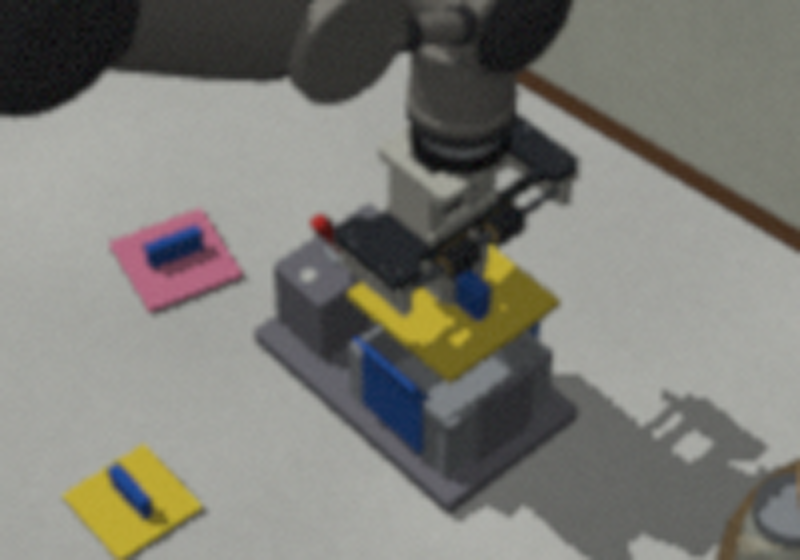

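The lid is centred: its plate spans columns 212 to 428 and the clip flares 208 to 434. The bat still leans to the off side. Descend to the slopes.

Request:
send_rows([
  [[0.7,15,1.5],[0.4,-0.3,0],5],
  [[0,15,0],[0,0,0],5],
  [[0,6,0],[0,0,0],5],
  [[0,0,0],[0,0,0],5],
])

```text
time: 8.02
tool_pos: [602.1, -37.5, 144.7]
tcp_rot: [-1.569, -0.0, -1.664]
contact_force: [-2.4, -0.4, -0.7]
grip_width: 15.9
```

```bash
python3 -c "
from h import *
delta(602.5,-38,122,-5.4)"
```

```text
t 8.03 pos [602.1 -37.5 144.7] rot [-8.989e+01 -1.000e-02 -9.536e+01] F [-2.4 -0.4 -0.7] w 15.9
shift [ 0.4 22.7  0.4] turn [-0.11  0.04  0.01]
```

Request:
send_rows([
  [[0,5,0],[0,0,0],5],
  [[0,5,0],[0,0,0],5],
  [[0,0,0],[0,0,0],5],
])

```text
time: 8.4
tool_pos: [605.0, -37.9, 138.7]
tcp_rot: [-1.559, -0.001, -1.665]
contact_force: [-4.0, 0.4, -0.5]
grip_width: 16.0
```

Request:
send_rows([
  [[0,5,0],[0,0,0],5],
  [[0,4,0],[0,0,0],5],
])

```text
time: 8.65
tool_pos: [608.0, -38.3, 134.0]
tcp_rot: [-1.549, -0.001, -1.665]
contact_force: [-3.9, 1.2, 14.5]
grip_width: 15.9
```

```bash
python3 -c "
from h import *
delta(602.5,-38,138,-5.4)
cv2.imwrite('pics/w5.png',viewer.capture('wrist'))
im=viewer.capture('scene');cv2.imwrite('pics/s5.png',cv2.resize(im[170:290,240:400],(800,600),interpolation=cv2.INTER_CUBIC))"
```

```text
t 8.65 pos [608.  -38.3 134. ] rot [-8.877e+01 -8.000e-02 -9.540e+01] F [-3.9  1.2 14.5] w 15.9
shift [ 0.2 -4.1 -5.5] turn [-1.23  0.    0.08]
```

View pics/w5.png

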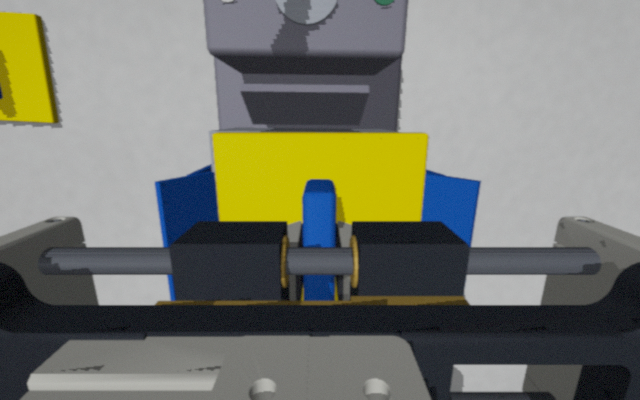

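View pics/s5.png

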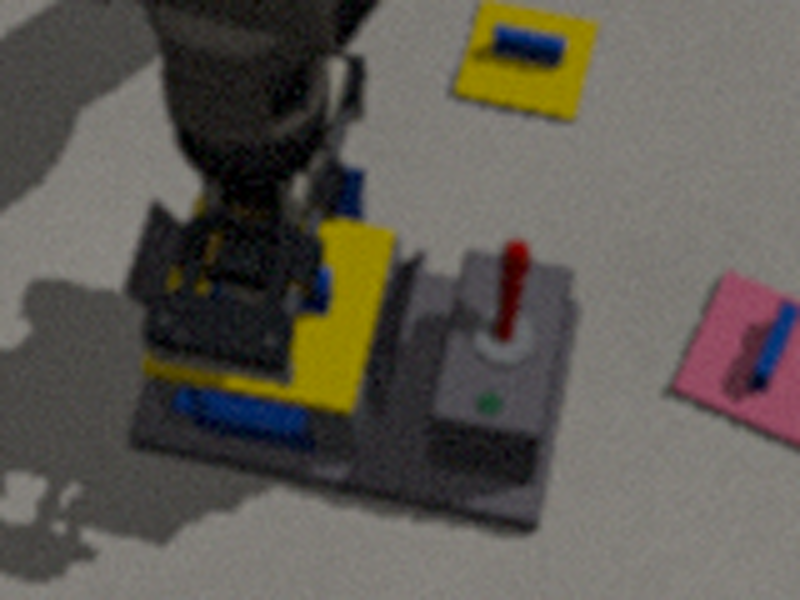

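The pose drifted about +5.5 mm in x and 1.2° in tilt during the descent (the block's middle is now at column 307, the lid's at 320). I back off and correct.

Request:
send_rows([
  [[0,-6,-1],[-0.6,0,0],5],
  [[0,-3,-5],[-0.6,0,0],5],
  [[0,0,0],[0,0,0],5],
  [[0,0,0],[0,0,0],5],
])

```text
time: 9.25
tool_pos: [601.4, -37.5, 143.2]
tcp_rot: [-1.571, -0.001, -1.665]
contact_force: [0.3, 0.1, 1.5]
grip_width: 15.8
```

```bash
python3 -c "
from h import *
delta(602.5,-38,122,-5.4)"
```

```text
t 9.25 pos [601.4 -37.5 143.2] rot [-9.001e+01 -6.000e-02 -9.541e+01] F [0.3 0.1 1.5] w 15.8
shift [ 0.4 21.2  1.2] turn [ 0.01 -0.01  0.06]
```

Request:
send_rows([
  [[0,5,0.5],[0,0,0],5],
  [[0,0,0],[0,0,0],5],
])

```text
time: 9.5
tool_pos: [603.4, -37.8, 139.5]
tcp_rot: [-1.566, -0.001, -1.665]
contact_force: [-1.8, -0.0, -1.6]
grip_width: 15.6
```

Request:
send_rows([
  [[0,4,0],[0,0,0],5],
])

```text
time: 9.62
tool_pos: [605.0, -38.0, 137.2]
tcp_rot: [-1.561, -0.002, -1.665]
contact_force: [-1.7, 0.8, 14.6]
grip_width: 15.9
```

Request:
send_rows([
  [[0,4,-3.5],[-0.6,0,0],5],
])

```text
time: 9.75
tool_pos: [603.8, -38.0, 135.5]
tcp_rot: [-1.565, -0.002, -1.665]
contact_force: [-0.7, 0.2, 13.1]
grip_width: 16.1
```

Request:
send_rows([
  [[0,5,-3],[-0.4,0,0],5],
])

```text
time: 9.88
tool_pos: [602.7, -38.0, 132.6]
tcp_rot: [-1.566, -0.002, -1.666]
contact_force: [-0.7, 0.0, 4.0]
grip_width: 15.9
```

Request:
send_rows([
  [[0,6,-2.5],[-0.4,0,0],5],
])

```text
time: 10.0
tool_pos: [600.8, -37.9, 127.1]
tcp_rot: [-1.571, -0.003, -1.666]
contact_force: [0.8, 1.3, 2.4]
grip_width: 15.7
```

Request:
send_rows([
  [[0,6,-2.5],[-0.3,0,0],5],
])

```text
time: 10.12
tool_pos: [599.1, -37.8, 121.8]
tcp_rot: [-1.574, -0.003, -1.666]
contact_force: [-8.0, 2.9, 38.1]
grip_width: 15.9
```

```bash
python3 -c "
from h import *
delta(602.5,-38,122,-5.4)
cv2.imwrite('pics/w6.png',viewer.capture('wrist'))"
```

```text
t 10.12 pos [599.1 -37.8 121.8] rot [-90.17  -0.15 -95.44] F [-8.   2.9 38.1] w 15.9
shift [-0.1 -0.2  3.4] turn [ 0.17 -0.04  0.15]
```

View pics/w6.png

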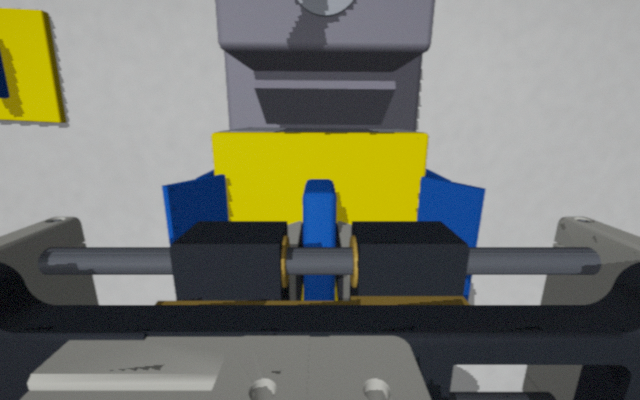

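The lid reached home height (TCP 121.8, force 38 N at the stop), and both blue clip lips overlap the plate at columns 213–226 and 420–427. Now release and rise.

Request:
send_rows([
  [[0,-0.3,0.5],[0,0,0],5],
  [[0,0,0],[0,0,0],30],
  [[0,0,0],[0,0,0],40],
  [[0,0,0],[0,0,0],40],
])

```text
time: 10.68
tool_pos: [598.4, -37.7, 119.9]
tcp_rot: [-1.578, -0.003, -1.665]
contact_force: [-0.4, -0.0, 0.2]
grip_width: 38.7
```

Request:
send_rows([
  [[0,-20,0],[0,0,0],40],
  [[0,-50,0],[0,0,0],40],
  [[0,-55,0],[0,0,0],40],
  [[0,-55,0],[0,0,0],40],
  [[20,-40,0],[0,0,0],40],
  [[30,0,0],[0,0,0],40],
  [[0,0,0],[0,0,0],40],
])

```text
time: 11.55
tool_pos: [595.0, -87.8, 344.6]
tcp_rot: [-1.582, -0.003, -1.664]
contact_force: [0.4, 0.5, 0.1]
grip_width: 40.1
```

Run:
```python
from h import *
delta(602.5,-38,250,-5.4)
c=cam('wrist');im=viewer.capture('wrist');cv2.imwrite('pics/w7.png',im);np.savez('w7.npz',*c)
for th,z in (("lid_c",107),("bat_pivot",95),("bat_tip",153)):
    print(th,[(np.round(d['point']),round(d['conf'],2),np.round(onz(c,d['point'],z),1)) for d in spot_point('wrist',th)][:3])
p=proj(c,(605,20,100)).astype(int);a=max(0,p[1]-110);b=max(0,p[0]-110);cv2.imwrite('pics/w7c.png',cv2.resize(im[a:a+200,b:b+220],None,fx=3,fy=3,interpolation=cv2.INTER_CUBIC));print(a,b)
im=viewer.capture('side');p=proj(cam('side'),(605,0,110)).astype(int);cv2.imwrite('pics/s7.png',cv2.resize(im[p[1]-50:p[1]+50,p[0]-70:p[0]+70],None,fx=5,fy=5,interpolation=cv2.INTER_CUBIC))
```

```text
t 11.55 pos [595.  -87.8 344.6] rot [-90.63  -0.17 -95.32] F [0.4 0.5 0.1] w 40.1
shift [-50.5  94.4   3.8] turn [0.63 0.08 0.17]
lid_c [(array([320., 134.]), 0.79, array([599.4, -41.4, 107. ])), (array([149.,  53.]), 0.76, array([407.8,  69.8, 107. ])), (array([322., 131.]), 0.57, array([602.4, -37.7, 107. ]))]
bat_pivot [(array([327.,  16.]), 0.57, array([618.9,  92.4,  95. ])), (array([356., 304.]), 0.29, array([ 628.7, -296.3,   95. ]))]
bat_tip []
0 210
```

View pics/w7c.png

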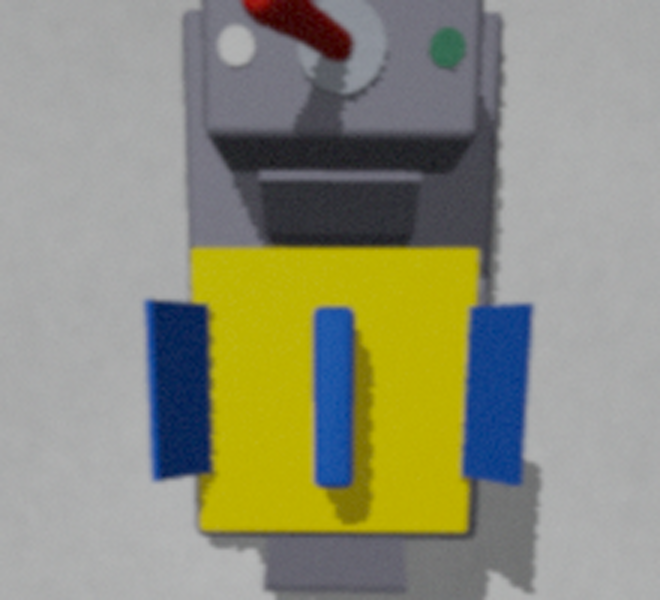

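View pics/s7.png

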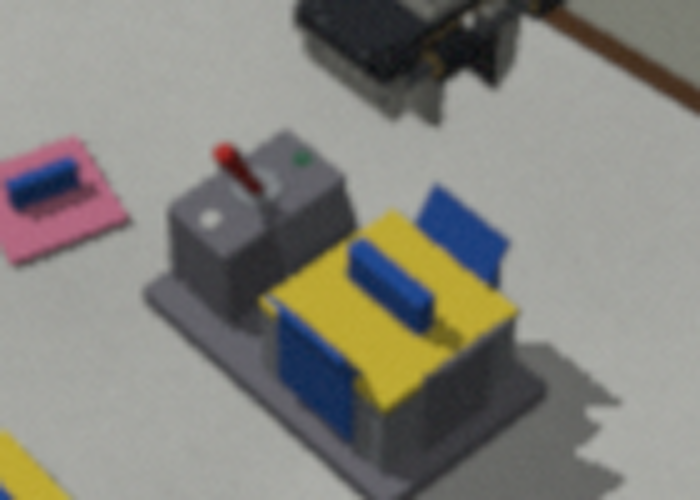

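The lid is home: both lips overlap the plate's edges evenly (crop 190–210 and 463–480), the plate is square and level, and the fin is centred. The bat still leans to the white dot. Next I go to the off side of the bat with the fingers closed.

Run:
```python
from h import *
im=cv2.imread('pics/w7.png');f=np.load('w7.npz');c=(f['arr_0'],f['arr_1'],f['arr_2'])
hsv=cv2.cvtColor(im,cv2.COLOR_BGR2HSV);m=cv2.inRange(hsv,(22,120,60),(36,255,255));m=cv2.morphologyEx(m,cv2.MORPH_CLOSE,np.ones((35,35)))
for k in cv2.findContours(m,cv2.RETR_EXTERNAL,cv2.CHAIN_APPROX_NONE)[0]:
    if cv2.contourArea(k)<3000: continue
    for z in (95,109): print(z,cv2.minAreaRect(np.array([onz(c,p[0],z)[:2] for p in k],np.float32)))
delta(543,99.8,300,-5.4)
```

```text
95 ((600.85791015625, -38.1025390625), (120.10318756103516, 118.30361938476562), 84.79647064208984)
109 ((600.965087890625, -37.47994613647461), (115.72523498535156, 113.99127197265625), 84.79644775390625)
95 ((403.8744812011719, 70.35478210449219), (67.63682556152344, 68.43868255615234), 81.76582336425781)
109 ((411.1619567871094, 67.02395629882812), (65.1713638305664, 65.94398498535156), 81.76585388183594)
t 11.8 pos [595.2 -85.3 344.1] rot [-90.7   -0.11 -95.14] F [ 0.2  0.7 -0.2] w 40.3
shift [-179.8   44.6  -68. ] turn [0.7  0.26 0.12]
```

At z = 95 the plate measures 120 x 118 mm, which is the home height (it would be 116 x 114 if 14 mm high). Move.

Request:
send_rows([
  [[-45,5,-17],[0.7,0.3,0],0],
  [[-45,10,-17],[0,0,0],0],
  [[-45,15,-17],[0,0,0],0],
  [[-40,15,-17],[0,0,0],0],
  [[0,0,0],[0,0,0],0],
  [[0,0,0],[0,0,0],0],
])

```text
time: 12.55
tool_pos: [541.3, 103.5, 295.0]
tcp_rot: [-1.574, -0.002, -1.662]
contact_force: [0.1, -1.1, 0.2]
grip_width: 0.5
```

Run:
```python
from h import *
delta(542,99.5,157,-5.4)
```

```text
t 12.55 pos [541.3 103.5 295. ] rot [-90.2   -0.1  -95.22] F [ 0.1 -1.1  0.2] w 0.5
shift [  3.6 138.    1.6] turn [0.2  0.18 0.1 ]
```

Request:
send_rows([
  [[4,40,-4],[0,0,0],0],
  [[0,40,-4],[0,0,0],0],
  [[0,20,-2],[0,0,0],0],
  [[0,0,0],[0,0,0],0],
])

```text
time: 13.05
tool_pos: [533.4, 96.5, 194.1]
tcp_rot: [-1.569, -0.002, -1.666]
contact_force: [0.3, -0.5, 1.3]
grip_width: 0.3
```

Run:
```python
from h import *
delta(542,99.5,157,-5.4)
im=viewer.capture('side');p=proj(cam('side'),(590,70,130)).astype(int);cv2.imwrite('pics/s8.png',cv2.resize(im[p[1]-50:p[1]+50,p[0]-70:p[0]+70],None,fx=5,fy=5,interpolation=cv2.INTER_CUBIC))
cv2.imwrite('pics/w8.png',viewer.capture('wrist'))
```

```text
t 13.05 pos [533.4  96.5 194.1] rot [-89.92  -0.11 -95.46] F [ 0.3 -0.5  1.3] w 0.3
shift [-3.9 37.1  8.2] turn [-0.08 -0.06  0.11]
```

View pics/s8.png

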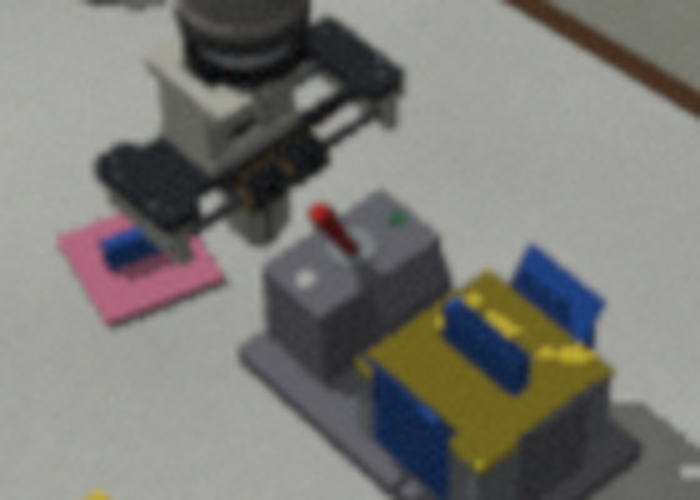

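View pics/w8.png

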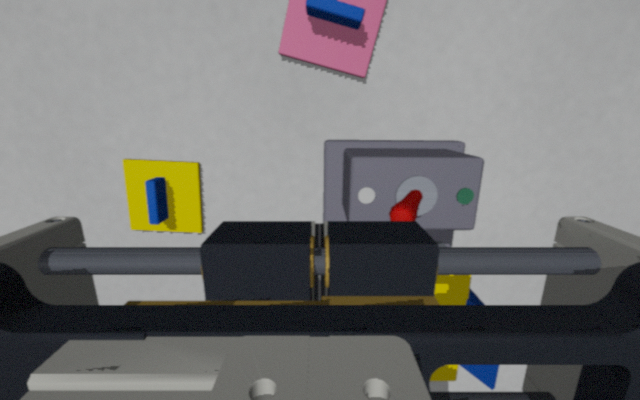

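Fingers are on the off side of the bat, in line with it. Continue down to bat-tip height.

Request:
send_rows([
  [[-3,20,0],[0,0,0],0],
  [[0,14,0],[0,0,0],0],
  [[0,0,0],[0,0,0],0],
])

```text
time: 13.52
tool_pos: [538.0, 99.0, 164.8]
tcp_rot: [-1.558, -0.0, -1.667]
contact_force: [-0.6, -0.1, 0.2]
grip_width: 0.3
```

Run:
```python
from h import *
delta(599,94,157,-5.4)
```

```text
t 13.53 pos [538.   99.  164.8] rot [-8.927e+01 -3.000e-02 -9.552e+01] F [-0.6 -0.1  0.2] w 0.3
shift [-0.9  8.6 61.1] turn [-0.73 -0.12  0.03]
```

Request:
send_rows([
  [[-1,7,2],[-0.7,-0.1,0],0],
  [[0,3,8],[0,0,0],0],
  [[0,0,10],[0,0,0],0],
  [[0,0,8],[0,0,0],0],
])

```text
time: 14.02
tool_pos: [567.9, 97.3, 156.3]
tcp_rot: [-1.57, -0.0, -1.665]
contact_force: [-7.7, -0.2, 7.4]
grip_width: 0.4
```

Run:
```python
from h import *
delta(599,94,155,-5.4)
cv2.imwrite('pics/w9.png',viewer.capture('wrist'))
```

```text
t 14.03 pos [567.9  97.3 156.3] rot [-89.98  -0.   -95.4 ] F [-7.7 -0.2  7.4] w 0.4
shift [ 0.4  1.3 31.3] turn [-0.02 -0.    0.  ]
```

View pics/w9.png

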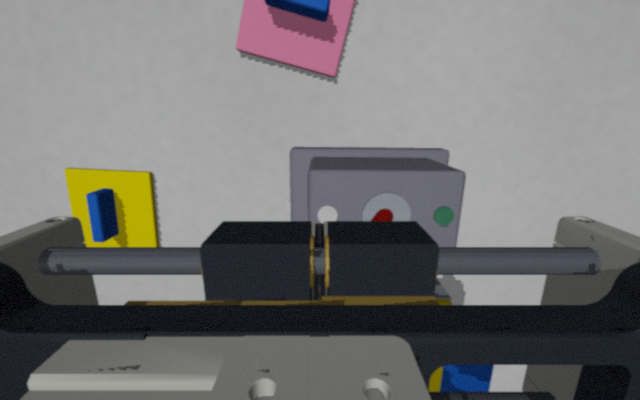

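Contact with the bat (about 8 N sideways). Push on past its centre.

Request:
send_rows([
  [[0,1,10],[0,0,0],0],
  [[0,0,10],[0,0,0],0],
])

```text
time: 14.32
tool_pos: [588.8, 95.5, 156.0]
tcp_rot: [-1.572, -0.0, -1.665]
contact_force: [-0.0, 0.2, 0.3]
grip_width: 0.4
```

Request:
send_rows([
  [[0,0,8],[0,0,0],0],
  [[0,0,6],[0,0,0],0],
])

```text
time: 14.58
tool_pos: [604.7, 93.9, 155.9]
tcp_rot: [-1.57, 0.0, -1.665]
contact_force: [-0.1, -0.9, 0.2]
grip_width: 0.4
```

Run:
```python
from h import *
delta(599,94,155,-5.4)
cv2.imwrite('pics/w10.png',viewer.capture('wrist'))
im=viewer.capture('side');p=proj(cam('side'),(590,70,130)).astype(int);cv2.imwrite('pics/s10.png',cv2.resize(im[p[1]-50:p[1]+50,p[0]-70:p[0]+70],None,fx=5,fy=5,interpolation=cv2.INTER_CUBIC))
```

```text
t 14.57 pos [604.7  93.9 155.9] rot [-89.96   0.   -95.41] F [-0.1 -0.9  0.2] w 0.4
shift [ 0.4  0.9 -5.7] turn [-0.04 -0.01 -0.  ]
```

View pics/s10.png

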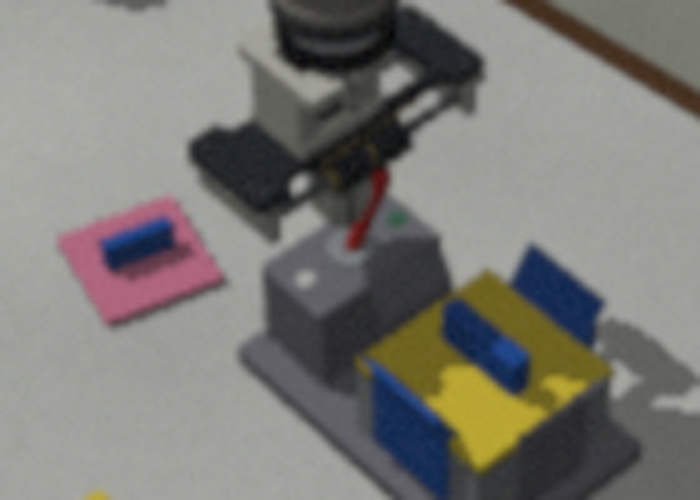

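View pics/w10.png

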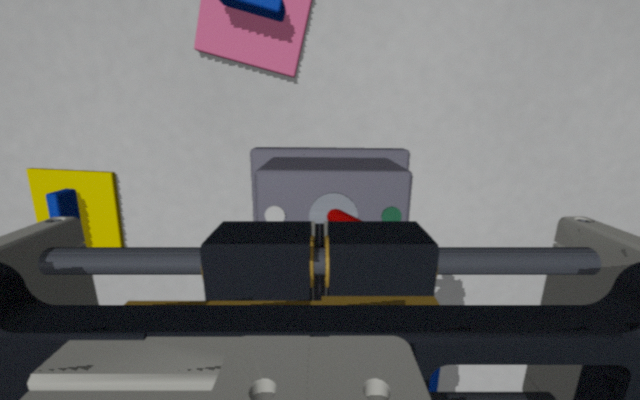

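The bat snapped over: its root is at (350,245) in the side crop, its tip at (380,180) on the green-dot side, and the force is zero. Back off, rise clear and check everything.

Request:
send_rows([
  [[0,0,-25],[0,0,0],0],
  [[0,-10,-25],[0,0,0],0],
  [[0,-50,0],[0,0,0],0],
  [[0,-55,0],[0,0,0],0],
  [[0,-55,-30],[0,0,0],0],
  [[40,0,-40],[0,0,0],0],
  [[40,0,-40],[0,0,0],0],
  [[0,0,0],[0,0,0],0],
  [[0,0,0],[0,0,0],0],
])

```text
time: 15.8
tool_pos: [432.4, 28.0, 329.6]
tcp_rot: [-1.57, -0.001, -1.664]
contact_force: [-0.2, 0.5, -0.1]
grip_width: 0.4
```

Run:
```python
from h import *
delta(599,94,155,-5.4)
ims=[]
for n in('side','scene'):
    im=viewer.capture(n);cv2.imwrite(f'pics/{n}11.png',im);p=proj(cam(n),(605,10,110)).astype(int)
    ims.append(cv2.resize(im[p[1]-50:p[1]+50,p[0]-60:p[0]+60],(400,333),interpolation=cv2.INTER_CUBIC))
    print(n,[(d['point'],round(d['conf'],2)) for d in spot_point(n,'bat_tip')][:2], 'expected on',proj(cam(n),(613+27.9,92.5-2.6,153)).round(), 'off',proj(cam(n),(613-27.9,92.5+2.6,153)).round())
cv2.imwrite('pics/f11.png',np.hstack(ims))
```

```text
t 15.8 pos [432.4  28.  329.6] rot [-8.995e+01 -8.000e-02 -9.537e+01] F [-0.2  0.5 -0.1] w 0.4
shift [-81.5 174.6 159.6] turn [-0.05  0.03  0.08]
side [([319.0, 157.1], 0.6)] expected on [319. 158.] off [306. 167.]
scene [([341.8, 238.6], 0.48)] expected on [338. 237.] off [342. 218.]
```

View pics/f11.png

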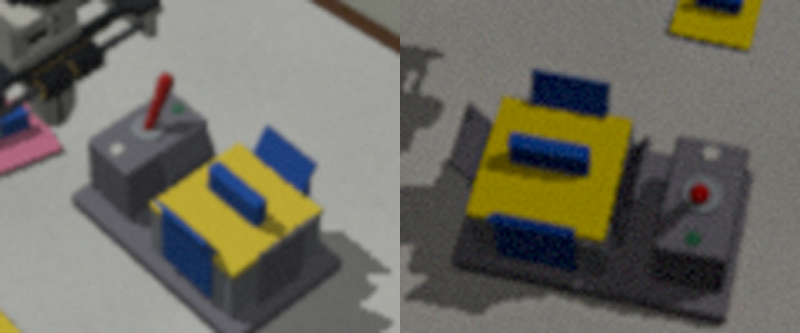

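View pics/scene11.png

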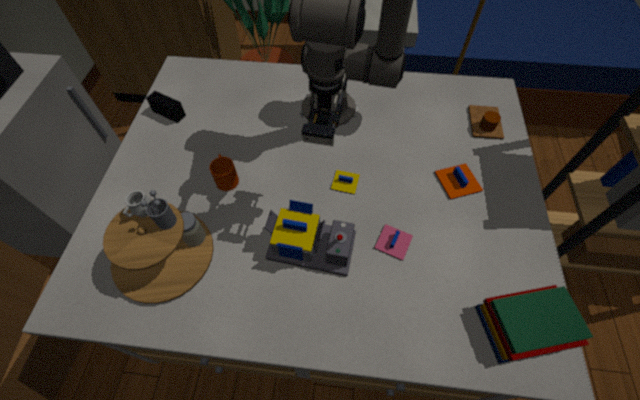

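The bat tip is at its predicted "on" pixel in the side view (319,157 against 319,158). The lid is seated under both clips. The mug (225,172) and the turntable things haven't moved, and the arm is clear.

```bash
python3 -c "
from h import *
print(bot.close_job())"
```

```text
the job is handed in; nothing more can be done
None
```

The food warmer is going: the lid is on the tub under both clips, and the switch was flipped to the green-dot side afterwards. I handed the job in at about 16 s of the 54 s allowed; no verdict is reported.

**Lid:** I picked up the larger yellow lid, which measured 118 mm (the look-alike measured 81 mm). I pressed it down while holding it until it reached its home height. The wrist and side pictures then showed both blue clips lapping evenly over its edges. The plate measured 120 x 118 mm at the home height, which fits it being fully down.

**Switch:** I pushed the bat past its centre with closed fingers and it snapped over. In the last side picture its tip is at (319,157), against a predicted "on" position of (319,158). In the scene picture the tip was about 4 px off the prediction, but still on the "on" side.

**Last checks:** The arm is clear with near-zero force. The mug and the things on the turntable look unmoved.

**What went less smoothly:**
- On the first descent the arm drifted about 5 mm in x and tilted about 1°. I backed off, corrected and pressed again.
- The wrist force reached about 38 N when the lid hit its stop.

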